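# Hold the sprung purge valve open at its length mark

### The job

Free the gas purge valve by turning the clamp knob on its collar clockwise to its stop, then take the upright grip and pull the sprung rod out of its tube until the grip's side finger stands opposite the length-mark post. Finish while holding it there: the spring draws the rod back in if it is let go, so keep hold of the grip at the mark. Leave the other things on the bench where they are.

Things in the scene. Friction and masses are not known exactly. Their poses are not given: they have to be found in the camera images.
- purge_valve: Fixed valve on a base plate 380 x 110 x 10 mm. Origin: centre of the plate's underside, on the bench. x axis: level, the way the rod is pulled out; z up. Steel valve block at x -185 to -110 mm, 95 mm high (brass port on it to 123 mm); then a 24 mm tube, axis 60 mm above the bench, mouth at x -10 mm (30 mm ring). A 36 x 40 mm collar (x -73 to -37 mm, top 84 mm high) on the tube bears the knob.
- clamp_knob (a joint): Turn of the black clamp knob about a vertical axis, rad, growing clockwise seen from above. 0 = clamped, the knob's bar lying across the rod (along the valve's y); 1.4 = stop, fully free, the bar nearly in line with the rod. It is stiff (0.06 N m), stays where it is left, and starts between 0 and 0.25. A locking pin in the collar blocks the rod until about 0.6 to 0.7; turn it to the stop.
- knob_grip (a point): Grip point of the clamp knob, on its axis, at x -55 mm, y 0, 110 mm above the bench. The knob is a bar 42 mm long, 12 mm thick and 34 mm tall (92 to 126 mm above the bench). This frame turns with the knob: its x axis is across the bar's thickness, its y axis along the bar's length.
- purge_rod (a joint): How far the rod is pulled out, m: 0 = home, 0.110 = end stop. It slides along the valve's x. A spring draws it home with 6 N at home and 80 N/m more as it comes out (9 to 13 N at the mark); friction about 0.5 N.
- pull_grip (a point): Black upright grip plate on the rod's end: 12 mm thick (its x, along the pull), 30 mm wide (y), 40 to 115 mm above the bench. Origin on the rod's axis, 60 mm up, at valve x 40 mm when the rod is home; axes as the valve's. The 10 mm rod leaves its -x side (15 mm collar on the first 14 mm from the origin); grip and tube mouth stand 44 mm apart when the rod is home.
- grip_point (a point): Point inside the grip plate to pinch, on its centre line, 95 mm above the bench (20 mm below its top edge).
- index_tip (a point): Tip of the small dark steel finger, 4 mm wide, that sticks out of the grip's -y side to 31 mm from the rod's axis, 50 mm above the bench; it moves with the grip and has its x.
- length_mark: Plain dark steel post 10 mm wide (x), 12 mm deep (y), top 54 mm above the bench, with a foot 22 x 14 mm, fixed beside the rod at valve y -40 mm. Origin: centre of its underside, 12 mm above the bench; axes as the valve's. The index finger comes opposite it, 3 mm clear, with the rod 40 to 85 mm out; where exactly changes from run to run.
- media_bottle: Loose amber bottle, 68 mm diameter, 150 mm tall, origin under its centre. To be left alone.
- dish_stack: Loose stack of three glass dishes, 88 mm diameter, 42 mm tall, origin under its centre. To be left alone.
- vent_filter: Loose white disc filter, 60 mm diameter, 34 mm tall, origin under its centre. To be left alone.
- sample_jar: Loose glass jar with steel lid, 48 mm diameter, 60 mm tall, origin under its centre. To be left alone.
- hex_driver: Loose screwdriver with a grey handle, 150 mm long, lying on the bench. To be left alone.

How it is judged:
By the outcome, as a careful person would: the job done as asked, in the order asked, and still so for the second after the job is handed in, while the arm keeps its last pose, push and grip.
It also fails if it takes over 43 s, if anything falls off the work surface, if the arm or the gripper's body presses on something with over 40 N, if the wrist force passes 120 N, or if a joint passes its speed limit or range.

### The arm

A 6-joint arm with a two-finger parallel gripper is mounted at the origin on the work surface. World frame = base frame: x ahead of the robot, y to its left, z up, the work surface at z = 0. Lengths are in m, angles in degrees, forces in N, time in s.
With the tool pointing down it reaches from about 0.325 to 0.85 m from the base axis. Payload 15.5 kg.
Tool frame: the origin (TCP) lies at the very end of the fingers, on their centre line; the grasp point (between the pads) lies arm.grip_depth behind it (arm.grip_depth is the distance from the TCP to the grasp point, in m); z points along the fingers, y is the line along which they close (so a half turn about z gives the same grasp; the last joint's range is limited). The gripper opens to 91 mm and grips with 3 to 60 N. Pads are 32 mm wide; open, the fingers measure 118 mm over their backs; the gripper's body (76 mm by 178 mm) begins 60 mm behind the grasp point.
Start: joints at [-77.149, 28.281, 77.091, -0, 74.628, -5.472], TCP at [0.196, -0.593, 0.214] pointing down, gripper open.
Joint ranges: [-166.48, 166.48], [-47.26, 123.95], [12.59, 153.08], [-70.14, 250.14], [6.76, 159.57], [-176.63, 176.63]. Speed limits (degrees/s): [108.29, 108.29, 147.25, 172.46, 172.46, 172.46].

### API

Orientations are given as a 3x3 rotation matrix whose columns are the frame's x, y, z axes.
In Python, from rig import arm gives the robot as it stands. Calls block until the motion is done:
- arm.move_to(position, orientation): joint-space move of the TCP to a pose.
- arm.move_l(position, orientation=None, feed=0.15): straight line of the TCP; orientation=None keeps the orientation; feed is the mean speed in m/s.
- arm.move_joints(angles): joint-space move.
- arm.grip(opening): finger opening in m; the grip force is fixed at half the most; returns when the fingers have stopped.
- arm.sleep(seconds).
- arm.solve_ik(position, orientation): joint angles nearest the present ones, or None.
- arm.snapshot(name): name is "side" or "top" or "wrist"; returns the picture (384x512x3 uint8, red, green, blue); there is no depth.
- arm.get_calibration(name): a dict with "intrinsics" (3x3 intrinsics, pixels), "cam_to_world" (4x4, takes a point from camera to world coordinates). Camera axes: x right, y down, z forward; pixel columns grow to the right and rows downward; lengths in m; the calibration is good to about 2 mm. A picture is of the moment at which its call begins: read the wrist's pose just before it. get_calibration takes no time and is no camera call; for the wrist camera it gives the pose at the moment of the call.
A pose or a line that the arm cannot do raises arm.Unreachable and nothing moves.
- arm.sign_off(): hands the job in; it is judged then, once.
Readings, each from a call of its own:
- arm.current_t(): time.
- arm.current_joint_positions(): joint angles.
- arm.current_dq(): joint speeds.
- arm.current_tau(): joint torques, N m.
- arm.current_ee_pos(): TCP position.
- arm.current_tool_rot(): TCP orientation.
- arm.current_force(): force on the tool from outside, world axes, zero at the start.
- arm.current_torque(): the same for the moment, N m.
- arm.current_width(): finger opening in m.
- arm.current_grasp_force(): force on a finger pad.
Only numpy, scipy, OpenCV 4.12 (cv2) and the standard library are available. Lean on these libraries where they do the work, as an engineer would, in place of code of your own. Each camera call takes 0.05 s, during which the arm holds its last target. There are 200 camera calls.

## Working session

There is one attempt and no reset: what is moved stays moved. The work goes in short steps, each a Python script; the robot and the scene stay as the last script left them, time stands still between calls to the robot, and variables do not carry over. Pictures are saved under pics/ and viewed, at most 10 in all, crops included, and the job is handed in when it is done.

```bash
mkdir -p pics
python3 - <<'E'
from rig import arm
import cv2,numpy as np
print(arm.current_t(),arm.grip_depth)
for n in("top","side"):
    im=arm.snapshot(n); cv2.imwrite(f"pics/{n}0.png",cv2.resize(im[:,:,::-1],(800,600),interpolation=cv2.INTER_CUBIC))
    cv2.imwrite(f"{n}_raw.png",im[:,:,::-1])
    c=arm.get_calibration(n);np.savez(n+".npz",**c);print(n,c["intrinsics"].round(1).tolist(),c["cam_to_world"].round(3).tolist())
E
```

```text
0.0 0.0188
top [[351.0, 0.0, 258.8], [0.0, 351.0, 186.4], [0.0, 0.0, 1.0]] [[0.028, -0.994, 0.104, 0.54], [-0.999, -0.025, 0.034, 0.036], [-0.031, -0.105, -0.994, 0.862], [0.0, 0.0, 0.0, 1.0]]
side [[497.0, 0.0, 254.8], [0.0, 497.0, 193.5], [0.0, 0.0, 1.0]] [[-0.961, -0.187, 0.204, 0.421], [-0.277, 0.655, -0.703, 0.682], [-0.002, -0.732, -0.681, 0.737], [0.0, 0.0, 0.0, 1.0]]
```

View pics/top0.png

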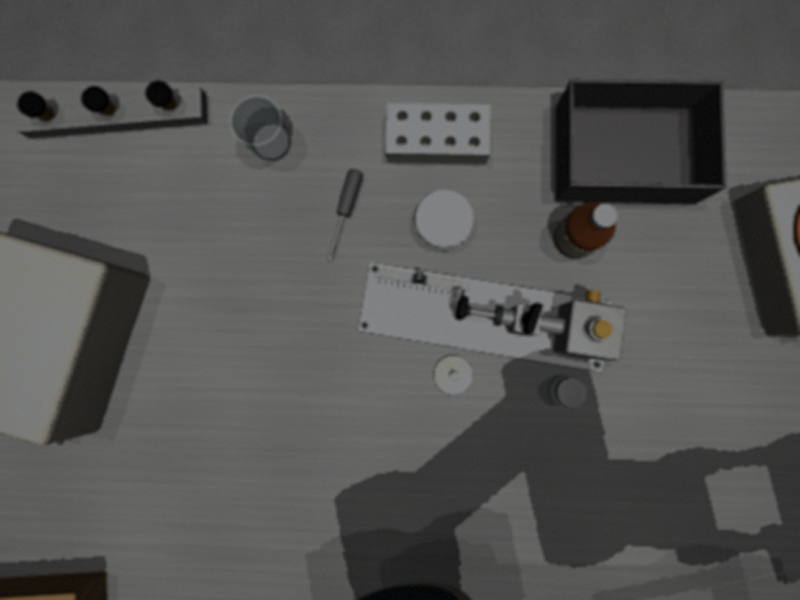

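View pics/side0.png

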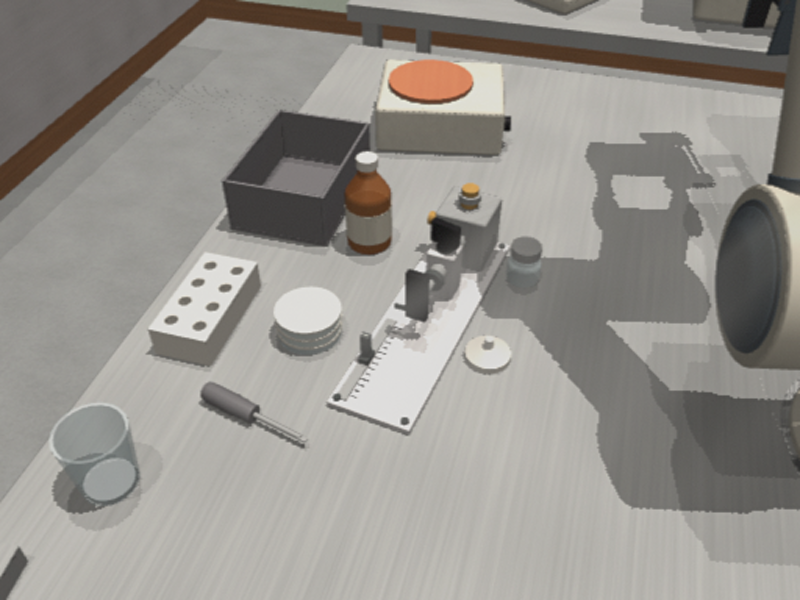

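The top picture shows the plate with corners near (372,264), (361,329), (601,369), and the knob at (530,318), grip at (462,307) and post at (420,277), all at 800x600. The side picture shows the same valve, with the bottle and dishes on the far side and the jar and filter on the near side. Next I'll enlarge crops of both.

Run:
```python
import cv2
t=cv2.imread("top_raw.png")[155:255,220:420]; s=cv2.imread("side_raw.png")[110:280,200:340]
cv2.imwrite("pics/t1.png",cv2.convertScaleAbs(cv2.resize(t,None,fx=4,fy=4,interpolation=cv2.INTER_CUBIC),alpha=1.6))
cv2.imwrite("pics/s1.png",cv2.resize(s,None,fx=3.5,fy=3.5,interpolation=cv2.INTER_CUBIC))
```

```text
(no output)
```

View pics/t1.png

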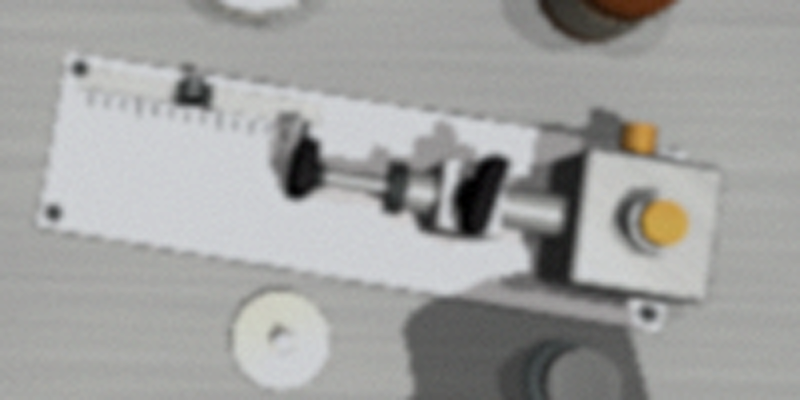

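View pics/s1.png

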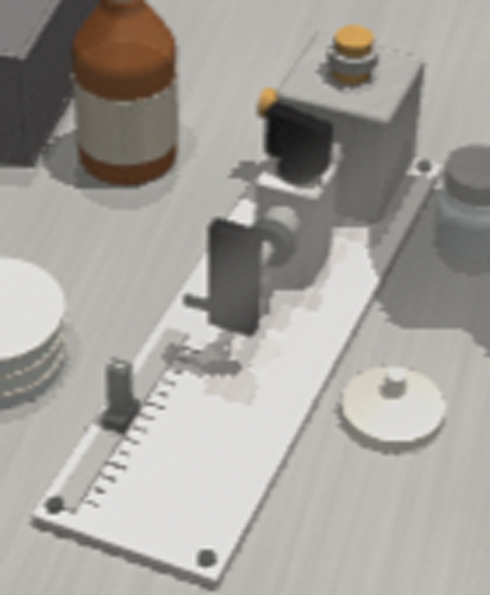

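The enlarged crops give the landmarks:
- **Top crop:** plate corners (68,57) and (40,229), post top about (189,72), grip top about (302,168), knob top about (485,193).
- **Side crop:** plate corners (35,517), (218,577) and (440,165), grip +x face top corners (212,222) and (262,230), post top about (120,362).

I'll fit the pose from these.

```bash
cat > h.py <<'E'
import numpy as np,cv2
from scipy.optimize import least_squares
def vw(p,P):  # valve mm -> world m
    x,y,a=p[:3];P=np.atleast_2d(P)/1000.;c,s=np.cos(a),np.sin(a)
    return np.c_[x+c*P[:,0]-s*P[:,1],y+s*P[:,0]+c*P[:,1],P[:,2]]
def proj(K,T,W):
    C=(W-T[:3,3])@T[:3,:3];u=C@K.T;return u[:,:2]/u[:,2:]
E
python3 - <<'E'
from h import *
t=np.load("top.npz");s=np.load("side.npz")
f=lambda u,k,o:(np.array(u)+.5)/k-.5+o
TP=[(190,-55,10),(190,55,10),(-190,55,10)];TU=f([(68,57),(40,229),(662,328)],4,[220,155])
SP=[(190,-55,10),(190,55,10),(-190,55,10),(46,-15,115),(46,15,115),(46,15,40)]
SU=f([(35,517),(218,577),(440,165),(212,222),(262,230),(253,333)],3.5,[200,110])
mt=f([(189,72)],4,[220,155]);ms=f([(120,362)],3.5,[200,110])
K=lambda c,p,P:proj(c["intrinsics"],c["cam_to_world"],vw(p,P))
def r(p):
    M=[(p[3],-40,54)]
    return np.r_[K(t,p,TP)-TU,K(s,p,SP)-SU,K(t,p,M)-mt,K(s,p,M)-ms].ravel()
o=least_squares(r,[.5,0,1.5,100],x_scale=[.1,.1,.1,10],loss='soft_l1');p=o.x
print(p,np.degrees(p[2]));print(o.fun.reshape(-1,2).round(1).tolist())
print("mark out",p[3]-40);print("knob,grip",vw(p,[(-55,0,110),(40,0,95),(100,0,95)]).round(4))
np.save("p.npy",p)
for k in(0,.25):
    d=np.array([-np.sin(k),-np.cos(k)])*21 # bar end near -y? clockwise
    print(k,((K(t,p,[(-55-21*np.sin(k),21*-np.cos(k),126),(-55+21*np.sin(k),21*np.cos(k),126)])-[220,155]+.5)*4).round().tolist())
E
```

```text
[ 5.94974745e-01 -6.03443534e-02  1.44230131e+00  1.10436316e+02] 82.637778096296
[[0.1, -1.1], [-0.3, 0.2], [1.4, 0.3], [-0.3, -1.5], [1.0, -0.2], [0.3, -1.7], [-1.4, 0.6], [-1.2, 2.4], [0.5, 1.2], [0.7, 3.6], [-0.3, 1.2]]
mark out 70.43631607921907
knob,grip [[ 0.5879 -0.1149  0.11  ]
 [ 0.6001 -0.0207  0.095 ]
 [ 0.6078  0.0388  0.095 ]]
0 [[499.0, 152.0], [489.0, 232.0]]
0.25 [[509.0, 155.0], [479.0, 229.0]]
```

```bash
cat >> h.py <<'E'
def rot(yaw): # tool down, closing line at world yaw
    y=np.array([np.cos(yaw),np.sin(yaw),0]);z=np.array([0,0,-1.]);return np.c_[np.cross(y,z),y,z]
def save(name,pts=None,p=None,crop=None):
    from rig import arm
    c=arm.get_calibration("wrist");im=arm.snapshot("wrist")[:,:,::-1].copy()
    im=cv2.resize(im,(800,600),interpolation=cv2.INTER_CUBIC)
    if pts is not None:
        u=proj(c["intrinsics"],c["cam_to_world"],vw(p,pts))
        for q in u: cv2.drawMarker(im,tuple(int(v) for v in ((q+.5)*800/512).round()),(0,0,255),cv2.MARKER_CROSS,9,1)
    cv2.imwrite(f"pics/{name}.png",im);np.savez(name+".npz",**c)
E
python3 - <<'E'
from h import *;from rig import arm
p=np.load("p.npy");k=vw(p,[(-55,0,110)])[0]
for o in(0,np.pi):
    for ang in (.25,1.45):
        q=arm.solve_ik(k-[0,0,.015],rot(p[2]-ang+o));print(o,ang,None if q is None else np.round(q))
o=min((0,np.pi),key=lambda o:max(abs(arm.solve_ik(k,rot(p[2]-a+o))[5]) for a in(.25,1.45)))
print(o);np.save("o.npy",o)
arm.move_to(k+[0,0,.11],rot(p[2]-.22+o));arm.grip(.045)
save("w1",[(-55-21*np.sin(.25),-21*np.cos(.25),126),(-55+21*np.sin(.25),21*np.cos(.25),126),(-37,-20,84),(-37,20,84),(46,-15,115),(46,15,115),(34,15,115),(34,-15,115),(40,-31,50),(p[3],-40,54),(190,-55,10),(190,55,10)],p)
print(arm.current_t(),arm.current_ee_pos())
E
```

```text
0 0.25 [-17.  34.  88.  -0.  58. -85.]
0 1.45 [-17.  34.  88.  -0.  58. -16.]
3.141592653589793 0.25 [-17.  34.  88.  -0.  58.  95.]
3.141592653589793 1.45 [-17.  34.  88.  -0.  58. 164.]
0
3.1917 [ 0.58794277 -0.1148756   0.22001583]
```

View pics/w1.png

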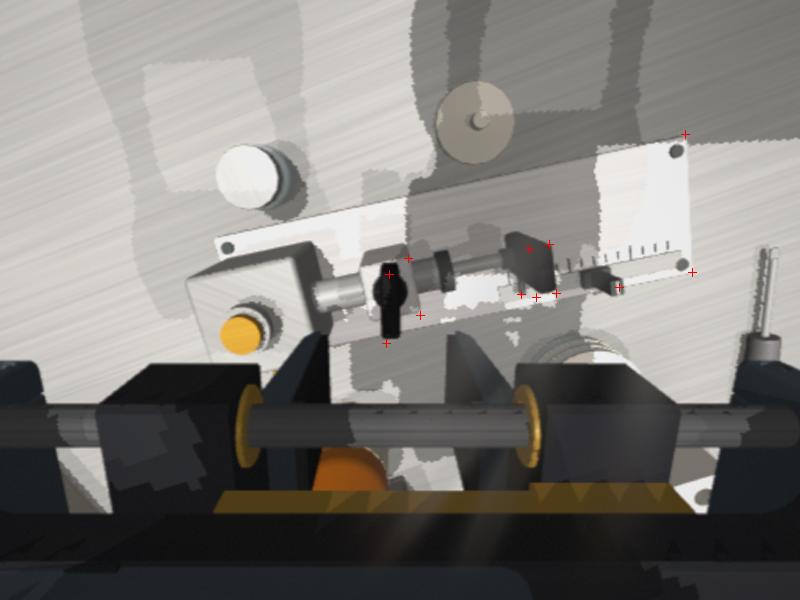

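The wrist picture shows the bar upright at (389,264)–(391,338), so the knob is at about 0.22. The overlay fits the grip top at (549,247) and (555,292), but it sits about 8 px low at the collar and knob. I'll refit, including the wrist points (plate corners (688,138), (691,272), (216,238)).

Run:
```python
from h import *
t=np.load("top.npz");s=np.load("side.npz");w=np.load("w1.npz");p0=np.load("p.npy")
f=lambda u,k,o:(np.array(u)+.5)/k-.5+o
b=.22
TP=[(190,-55,10),(190,55,10),(-190,55,10),(-55,0,126)];TU=f([(68,57),(40,229),(662,328),(486,193)],4,[220,155])
SP=[(190,-55,10),(190,55,10),(-190,55,10),(46,-15,115),(46,15,115),(46,15,40)]
SU=f([(35,517),(218,577),(440,165),(212,222),(262,230),(253,333)],3.5,[200,110])
WP=[(190,-55,10),(190,55,10),(-190,55,10),(46,15,115),(46,-15,115),(-55-21*np.sin(b),-21*np.cos(b),126),(-55+21*np.sin(b),21*np.cos(b),126)]
WU=f([(691,272),(688,138),(216,238),(549,247),(555,292),(391,338),(389,264)],800/512,[0,0])
ms=f([(120,362)],3.5,[200,110]);mw=f([(620,288)],800/512,[0,0])
K=lambda c,p,P,d=0:proj(c["intrinsics"],c["cam_to_world"],vw(p,P)+d)
def r(p,full=0):
    M=[(p[3],-40,54)];d=[np.r_[p[4+2*i:6+2*i],0] for i in range(3)]
    a=np.r_[K(t,p,TP,d[0])-TU,K(s,p,SP,d[1])-SU,K(w,p,WP,d[2])-WU,K(s,p,M,d[1])-ms].ravel()
    return a if full else np.r_[a,p[4:]/.0015]
o=least_squares(r,np.r_[p0[:4],np.zeros(6)],x_scale=[.1,.1,.1,10]+[.01]*6,loss='soft_l1');p=o.x
print(p.round(4),np.degrees(p[2]));print(r(p,1).reshape(-1,2).round(1).tolist())
print("knob,grip",vw(p,[(-55,0,110),(40,0,95)]).round(4));np.save("p.npy",p[:4])
```

```text
[ 5.942000e-01 -5.940000e-02  1.431200e+00  1.078943e+02 -1.000000e-04
  5.000000e-04 -2.000000e-04 -8.000000e-04  3.000000e-04  3.000000e-04] 82.00084748175573
[[-0.1, -1.6], [-1.0, -0.4], [0.4, 1.5], [1.1, 0.2], [-0.7, -1.9], [0.3, -0.1], [1.5, -1.2], [-1.2, 0.6], [-1.0, 2.5], [0.7, 1.3], [0.9, 0.6], [-1.0, -2.1], [-3.2, -0.0], [1.4, -2.6], [1.3, -0.3], [-1.9, 1.5], [-0.1, 4.5], [0.3, 0.2]]
knob,grip [[ 0.5866 -0.1139  0.11  ]
 [ 0.5998 -0.0198  0.095 ]]
```

Run:
```python
from h import *;from rig import arm
p=np.load("p.npy");o=float(np.load("o.npy"));w=np.load("w1.npz");b=.22
u=proj(w["intrinsics"],w["cam_to_world"],vw(p,[(-55,0,z) for z in(92,110,126)]+[(-55,5,126)]));print(((u+.5)*800/512).round())
k=vw(p,[(-55,1.5,112)])[0]; g=arm.grip_depth
arm.move_l(k-[0,0,g],rot(p[2]-b+o),feed=.12);print(arm.current_force(),arm.current_t())
arm.grip(.0)
print(arm.current_width(),arm.current_force(),arm.current_torque(),arm.current_t())
for a in (.6,1.0,1.3,1.4):
    arm.move_l(k-[0,0,g],rot(p[2]-a+o),feed=.1)
    print(a,arm.current_force().round(1),arm.current_torque().round(2),arm.current_width(),arm.current_t())
```

```text
[[388. 293.]
 [388. 300.]
 [388. 307.]
 [387. 298.]]
[ 0.06472176  0.00090383 -0.62962692] 4.4
0.011733468583597915 [ 0.21352607 10.1364787  19.40896719] [ 1.98266093 -0.30943949  0.06544356] 5.0167
0.6 [ 1.1 12.2 19.6] [ 2.23 -0.42 -0.04] 0.011487749344904177 5.55
1.0 [ 2.1 14.7 17.6] [ 2.4  -0.69 -0.05] 0.011743031861892753 6.1
1.3 [ 3.3 13.8 18. ] [ 2.41 -0.83 -0.07] 0.012048913052677789 6.55
1.4 [ 5.2 14.4 15.8] [ 2.46 -0.85 -0.  ] 0.01219122163358763 6.8
```

Run:
```python
from h import *;from rig import arm
p=np.load("p.npy");o=float(np.load("o.npy"));x=arm.current_ee_pos()
for a in (1.44,1.48,1.52):
    arm.move_l(x,rot(p[2]-a+o),feed=.1)
    T=arm.current_torque();print(a,arm.current_force().round(1),T.round(3),arm.current_t())
    if T[2]<-.6: break
arm.grip(.045);print(arm.current_force().round(1))
arm.move_l(x+[0,0,.07],feed=.15)
pr=vw(p,[(40,0,95)])[0]
arm.move_to(pr+[0,0,.085],rot(p[2]));save("w2",[(46,-15,115),(46,15,115),(34,15,115),(34,-15,115),(p[3],-40,54),(40,-31,50)],p)
print(arm.current_t(),arm.current_joint_positions())
```

```text
1.44 [-0.8  3.4  7.3] [0.47  0.192 0.97 ] 7.05
1.48 [-0.2  2.6  7. ] [0.418 0.112 1.171] 7.3
1.52 [-1.7  1.6  7.4] [0.188 0.185 1.28 ] 7.55
[-0.1 -0.1  0.9]
10.1417 [-7.61258886e+00  2.82400044e+01  8.31734215e+01 -2.56461451e-03
  6.86199740e+01 -8.95186563e+01]
```

View pics/w2.png

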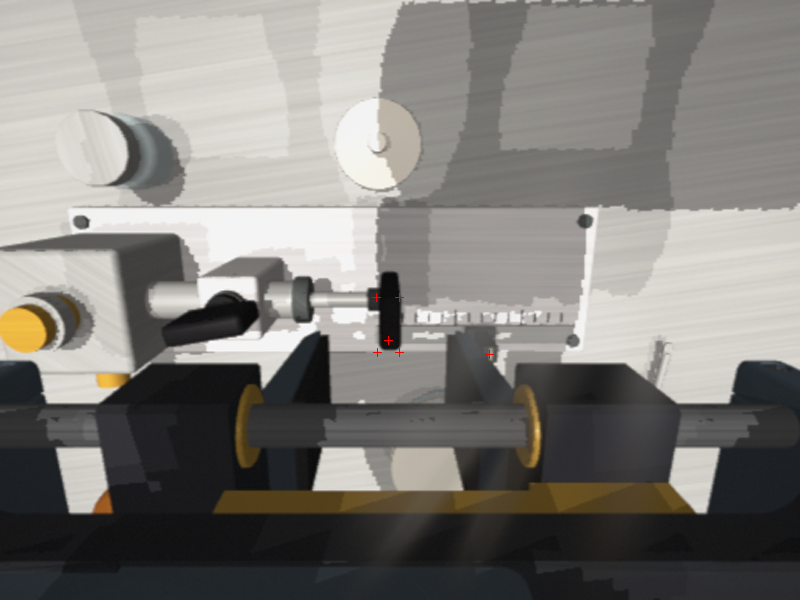

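The knob is at its stop: the torque jumped to 1 N m and the bar lies nearly in line at (210,322). The grip is centred at (390,310), 1–2 px from the prediction, and the post is at about (490,350). Now I'll grip and pull to a little short of the mark.

Run:
```python
from h import *;from rig import arm
p=np.load("p.npy");g=arm.grip_depth
x=vw(p,[(40.5,1,95)])[0]-[0,0,g];d=np.array([np.cos(p[2]),np.sin(p[2]),0])
arm.move_l(x,rot(p[2]),feed=.12);print(arm.current_force().round(1))
arm.grip(0);print(arm.current_width(),arm.current_force().round(1),arm.current_grasp_force(),arm.current_t())
for s in(.02,.04,.062):
    arm.move_l(x+d*s,feed=.06);f=arm.current_force();print(s,f.round(1),"pull",(-f@d).round(1),arm.current_width())
np.savez("pull.npz",x=x,d=d)
im=arm.snapshot("side")[:,:,::-1];cv2.imwrite("side2.png",im)
cv2.imwrite("pics/s2.png",cv2.resize(im[160:260,190:290],None,fx=6,fy=6,interpolation=cv2.INTER_CUBIC));print(arm.current_t())
```

```text
[ 0.6 -0.5  0.4]
0.012146314663389512 [0.3 4.5 2.7] 30.000319182872772 11.7583
0.02 [-1.7 -6.9  3.5] pull 7.0 0.011951257238396407
0.04 [-2.4 -8.6  3.7] pull 8.9 0.01169625901727056
0.062 [-2.6 -9.5  5.3] pull 9.8 0.011829406660993025
13.2917
```

View pics/s2.png

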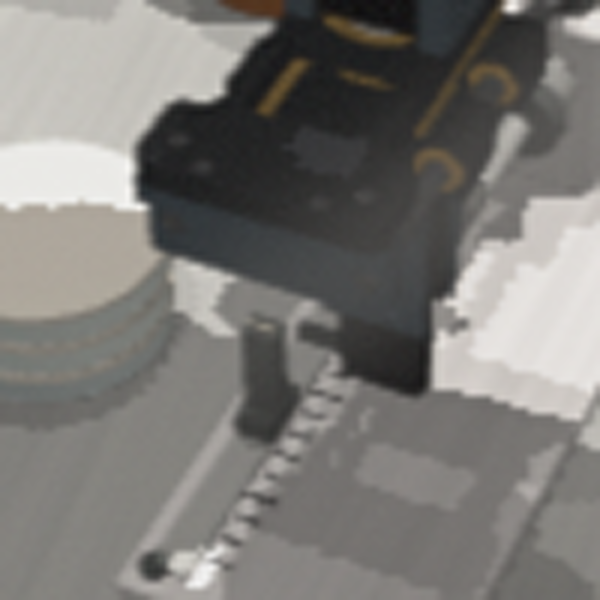

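The side crop shows the index tip at (303,328), just short of the post, whose top is at about (265,320). I'll overlay projected models on a closer crop to measure the remaining gap.

Run:
```python
from h import *
p=np.load("p.npy");s=np.load("side.npz");im=cv2.imread("side2.png")
K=lambda P:proj(s["intrinsics"],s["cam_to_world"],vw(p,P))
x0,y0,w,h,k=224,206,40,30,20
c=cv2.convertScaleAbs(cv2.resize(im[y0:y0+h,x0:x0+w],None,fx=k,fy=k,interpolation=cv2.INTER_CUBIC),alpha=1.6,beta=10)
def line(P,col):
    u=((K(P)-[x0,y0]+.5)*k).round().astype(int);cv2.polylines(c,[u.reshape(-1,1,2)],True,col,1)
m=p[3];X=102.5
line([(m-5,-46,54),(m+5,-46,54),(m+5,-34,54),(m-5,-34,54)],(0,0,255))
line([(m+5,-46,54),(m+5,-34,54),(m+5,-34,16),(m+5,-46,16)],(0,0,255))
line([(X-2,-31,52),(X+2,-31,52),(X+2,-15,52),(X-2,-15,52)],(0,255,0))
line([(X-6,-15,40),(X+6,-15,40),(X+6,15,40),(X-6,15,40)],(0,255,0))
print(m,(K([(m+1,-40,54)])-K([(m,-40,54)]))*k)
cv2.imwrite("pics/s3.png",c)
```

```text
107.89429032878246 [[-4.50733697  6.71578473]]
```

View pics/s3.png

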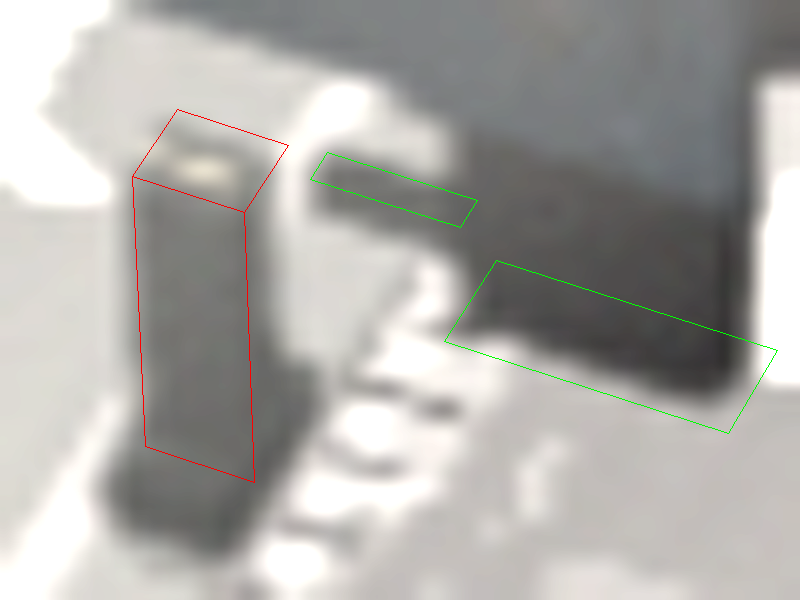

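The finger model fits at about 102.5 mm (grip at 62 mm out). The post reads about 108–109 mm, so roughly 6.5 mm remains. I'll advance and check against both the side and the earlier wrist view.

Run:
```python
from h import *;from rig import arm
p=np.load("p.npy");z=np.load("pull.npz")
arm.move_l(z["x"]+z["d"]*.0685,feed=.03);print((arm.current_ee_pos()-z["x"])@z["d"],arm.current_force().round(1),arm.current_width())
im=arm.snapshot("side")[:,:,::-1].copy();cv2.imwrite("side3.png",im);print(arm.current_t())
s=np.load("side.npz");w=np.load("w1.npz")
def crop(im,C,scale,x0,y0,cw,ch,k,ms,X):
    c=cv2.convertScaleAbs(cv2.resize(im[y0:y0+ch,x0:x0+cw],None,fx=k,fy=k,interpolation=cv2.INTER_CUBIC),alpha=1.5)
    def L(P,col):
        u=(((proj(C["intrinsics"],C["cam_to_world"],vw(p,P))+.5)*scale-[x0,y0])*k).round().astype(int);cv2.polylines(c,[u.reshape(-1,1,2)],True,col,1)
    for m,col in ms: L([(m-5,-46,54),(m+5,-46,54),(m+5,-34,54),(m-5,-34,54)],col);L([(m+5,-34,54),(m+5,-34,16),(m+5,-46,16),(m+5,-46,54)],col)
    if X: L([(X-2,-31,52),(X+2,-31,52),(X+2,-15,52),(X-2,-15,52)],(0,255,0))
    return c
a=crop(im,s,1,228,204,25,30,16,[(109,(0,0,255))],109)
b=crop(cv2.imread("pics/w1.png"),w,800/512,565,240,80,96,5,[(108,(0,0,255))],None)
print(a.shape,b.shape);cv2.imwrite("pics/s4.png",np.hstack([a,b]))
```

```text
0.06737827531100848 [ -2.9 -10.9   5.2] 0.011643075538966336
13.7083
(480, 400, 3) (480, 400, 3)
```

View pics/s4.png

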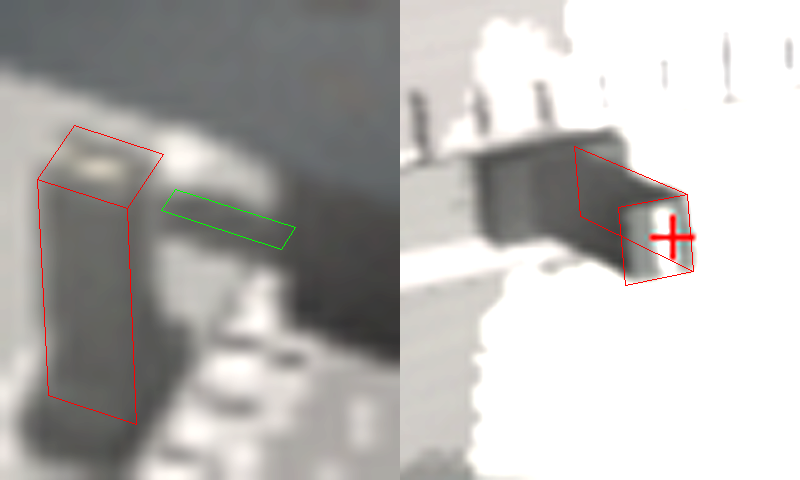

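The wrist view fits the post at 108 mm. The side view puts the post at about 109 and the finger at about 108, with the arm actually at 67.4 mm because it yields slightly under the spring. I'll add about 0.8 mm, check the hold and hand in.

Run:
```python
from h import *;from rig import arm
z=np.load("pull.npz")
arm.move_l(z["x"]+z["d"]*.0693,feed=.02);arm.sleep(.5)
print((arm.current_ee_pos()-z["x"])@z["d"],arm.current_force().round(1),arm.current_width(),arm.current_grasp_force(),arm.current_t())
print(arm.sign_off())
```

```text
0.06804043498397082 [ -2.2 -11.1   5.7] 0.011481735533471468 30.00099867582321 14.4583
the job is handed in; nothing more can be done
None
```

I turned the clamp knob clockwise to its stop, pulled the rod about 68 mm out and handed in at 14.5 s still gripping it there; my camera estimates put the post 67–69 mm out, so the finger should be within 1–2 mm of it.

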